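Take a dip reading of a gearbox with a collared gauge rod

ROBOT

A 7-joint arm with a two-finger parallel gripper is mounted at the origin on the work surface. World frame = base frame: x ahead of the robot, y to its left, z up, the work surface at z = 0. Lengths are in mm, angles in rad, forces in N, time in s.
With the tool pointing down it reaches from about 400 to 875 mm from the base axis. Payload 6.5 kg.
Tool frame: the origin (TCP) lies between the finger pads; the fingertips stand 25 mm ahead of it and the grasp point (between the pads) lies 6 mm ahead of it; y points along the fingers, z is the direction in which the jaws open and shut, and the axes are right-handed (so a half turn about y gives the same grasp; the last joint's range is limited). The gripper opens to 85 mm and grips with 20 to 120 N. Pads are 22 mm wide; open, the fingers measure 114 mm over their backs; the gripper's body (76 mm by 85 mm) begins 54 mm behind the grasp point. The pads swing forward as they close: fully open they stand 13 mm farther back than shut.
Start: joints at [1.13, 0.536, -0.004, 1.538, 0.003, 1.067, -0.071], TCP at [237.952, -604.871, 256.29] pointing down, gripper open.
Joint ranges: [-2.7, 2.7], [-0.37, 2.16], [-1.27, 1.26], [0.24, 2.4], [-1.31, 4.45], [0.19, 1.91], [-2.76, 2.76]. Speed limits (rad/s): [2.39, 2.39, 3.14, 3.14, 3.14, 3.14, 3.14].

INTERFACE

Orientations are given as a unit quaternion [x, y, z, w].
In Python, from cell import sense, grab_frame, camera_model, finish_job gives the robot as it stands.
- The arm moves only by the tool carry_out, never from a script. Its argument "moves" is a list of rows, each a list of 3 entries, a list of its own where there are three numbers: the opening, from 0 (shut) to 1 (fully open), then the shift along the world's x, y, z in m, then the turn, a rotation vector about the world's x, y, z in rad. A call has 1 to 20 rows; each row is the pose to reach, as a shift and turn from the pose commanded when the call began; what a row does not reach only later rows make up. A row lasts 1/12 s, in which the tool goes at most 41.7 mm and 7.16 degrees, less where a joint would pass 70% of its speed; a pose out of reach is approached as far as the arm can. A call with a gripper value outside its range is refused whole. The fingers move at their own pace and stop on an object; "newtons" is the grip in N (left out, the last holds). Time passes only in rows, so rows that repeat a pose let the fingers close. It gives the time, the measured TCP pose, the force and the opening at its end, in the units of the state.
- sense(): the state, without advancing time (a new reading comes with each control period).
- grab_frame(name): name is "side" or "top" or "wrist"; returns (picture, depth): 400x640x3 uint8, red, green, blue; 400x640 float32, mm along the optical axis (not along the pixel's ray), 0 where there is no reading.
- camera_model(name): a dict with "fx", "fy", "cx", "cy" (pixels), "cam_to_world" (4x4, takes a point from camera to world coordinates). Camera axes: x right, y down, z forward; pixel columns grow to the right and rows downward; lengths in mm; the calibration is good to about 2 mm. A picture is of the moment at which its call begins: read the wrist's pose just before it. camera_model takes no time and is no camera call; for the wrist camera it gives the pose at the moment of the call.
- finish_job(): hands the job in, once; it reports no verdict.
The state is a dict: "t": time; "joints": joint angles; "joint_velocities": joint speeds; "tau": joint torques, N m; "ee_pos": TCP position; "tool_rot": TCP orientation; "wrist_force": force on the tool from outside, world axes, zero at the start; "moment": the same for the moment, N m; "finger_gap": finger opening in mm.
Only numpy, scipy, OpenCV 4.12 (cv2) and the standard library are available. Lean on these libraries where they do the work, as an engineer would, in place of code of your own. Each camera call takes 0.05 s, during which the arm holds its last target.

TASK

Pull the gauge rod out of the sprung catches of its parking holder and push it into the gearbox's leaning guide tube until its collar stops on the tube mouth. Then draw it right out again and present it for reading: hold the rod level with its tip about 15 cm above the middle of the framed white reading plate, touching nothing but your gripper. Finish while still holding it there, do not let go or put it down, and leave the wrench, the bolt and the small air cylinder where they are.

Things in the scene. Friction and masses are not known exactly. Their poses are not given: they have to be found in the camera images.
- gauge: Steel gauge rod, 0.1-0.16 kg. Origin: centre of its collar's flat underside; z runs along the rod to the grip. Rod below: 8 mm thick, 90 mm long, dark rings near the tip. Collar 24 mm wide, 10 mm high. Neck, then a flat grip 38 (x) x 38 (z) mm, 12 mm thick (y), centred at z = 60 mm: pinch it along y. Starts parked in the holder, collar on its mouth, its axes those of holder_tube.
- gauge_tip (a point): The lower end of the gauge rod: 90 mm below the collar's underside (gauge z = -90 mm).
- holder_tube: Fixed black sleeve of the parking holder, 26 mm wide, 95 mm long. Origin: centre of its mouth, 130 mm up; z points out of the bore, up and back to the robot at 45 degrees; y is level. Two sprung ball catches in blocks at y = +-19 to 32 mm, up to z = 17 mm, grip over the gauge's collar: a pull along z of 8 to 18 N frees it within 15 mm; then it slides out freely (90 mm).
- holder: Steel foot of the parking holder, fixed: base plate 150 x 85 x 10 mm on the bench. Origin on the bench right below the sleeve's mouth; the plate reaches from x = -45 to +105 mm, an upright under the sleeve stands at x = 52 mm.
- guide_tube: Fixed steel guide tube of the gearbox, 27 mm wide, dark ring round its mouth, 16 mm bore, over 100 mm deep. Origin: centre of its mouth, 130 mm up; z points out of the bore, up and back to the robot at 45 degrees; y is level. The collar stops on the rim when the gauge's origin meets this one with the z axes alike.
- gearbox: Fixed aluminium gearbox. Origin on the bench right below the guide tube's mouth. Base plate 130 mm wide, x = -20 to 205 mm; housing x = 85 to 200 mm, 110 mm wide, 115 mm high, brass breather on top to 129 mm; a shaft end sticks out at +y to 90 mm.
- reading_plate: Reading plate lying on the bench, fixed: white, 100 mm (x) by 90 mm (y), with a steel frame 10 mm high. Origin: centre of its underside on the bench.
- wrench: Bystander: open-ended steel wrench, 160 mm long, 8 mm high, loose on the bench. Origin: centre of its underside.
- bolt: Bystander: steel bolt standing on its head (26 mm wide), 44 mm high, loose. Origin: centre of its underside.
- air_cylinder: Bystander: small aluminium air cylinder, 55 x 45 x 40 mm with two white fittings on top up to 50 mm, loose. Origin: centre of its underside.
Mind the look-alikes: they are no part of the job. Leave any yellow look-alike of the gauge alone.

How it is judged (in metres and radians):
On the way, in this order (a step that is already met when the one before it is completed fails the run):
1. the gauge rod is held in the fingers, pulled right out of the parking holder (z of gauge_tip in the frame of holder_tube above 0.003 m and contact force between gauge and the fingers above 1 N), for 0.1 s.
2. the gauge rod is in the guide tube with its collar stopped on the mouth (distance between gauge and guide_tube below 0.007 m and z of gauge in the frame of guide_tube below 0.003 m and angle between the z axis of gauge and the z axis of guide_tube, either way round below 0.12 rad and z of gauge_tip in the frame of guide_tube below -0.08 m and contact force between gauge and guide_tube above 1 N), for 0.1 s.
3. the gauge rod is drawn right out of the guide tube, in the fingers (z of gauge_tip in the frame of guide_tube above 0.003 m and contact force between gauge and the fingers above 1 N), for 0.1 s.
At the end, for the whole second after the job is handed in: Gauge held still in the fingers, rod level within 0.2 rad, tip 90 to 210 mm above the bench and within 35 mm sideways of the reading plate's centre; it touches neither plate, gearbox nor holder; wrench, bolt and air cylinder within 30 mm of their starts (contact force between gauge and the fingers above 1 N and angle between gauge's own z axis and vertical between 1.37 and 1.77 rad and horizontal distance between gauge_tip and reading_plate below 0.035 m and height (world z) of gauge_tip between 0.09 and 0.21 m and linear speed of gauge below 0.03 m/s and contact force between gauge and reading_plate below 0.1 N and contact force between gauge and gearbox below 0.1 N and contact force between gauge and holder below 0.1 N and distance of each of wrench, bolt, air_cylinder from where it was at the start of the episode below 0.03 m); the arm keeps its last pose, push and grip.
It fails at once if the wrench, bolt or air cylinder is pushed away by more than 30 mm (distance of any of wrench, bolt, air_cylinder from where it was at the start of the episode above 0.03 m).
It also fails if it takes over 51 s, if anything falls off the work surface, if the arm or the gripper's body presses on something with over 40 N, if the wrist force passes 120 N, or if a joint passes its speed limit or range.

## Working session

There is one attempt and no reset: what is moved stays moved. The work goes in short steps, Python scripts to look and compute and a tool call to move; the robot and the scene stay as the last step left them, time stands still between calls to the robot, and variables do not carry over. Pictures are saved under pics/ and viewed, and the job is handed in when it is done.

Besides the shell and the picture viewer there is one more tool, called in YAML: its name, and indented under it one key for each argument. carry_out: Moves the arm, as the interface text tells. Its arguments: {"type":"object","properties":{"moves":{"type":"array"},"newtons":{"type":"number"}},"required":["moves"]}

```bash
mkdir -p pics; ls; python3 - <<'E'
from cell import *
import cv2,numpy as np
s=sense();print({k:np.round(v,3).tolist() for k,v in s.items()})
for n in ("side","top","wrist"):
    m=camera_model(n);print(n,m["fx"],m["cx"],m["cy"],np.round(m["cam_to_world"],3).tolist())
    p,d=grab_frame(n);cv2.imwrite(f"pics/{n}0.png",p[:,:,::-1]);np.save(f"{n}0.npy",d);np.save(f"{n}0c2w.npy",m["cam_to_world"])
E
```

```text
pics
{'t': 0.0, 'joints': [1.13, 0.537, -0.004, 1.539, 0.003, 1.067, -0.071], 'joint_velocities': [-0.001, -0.001, 0.001, 0.0, -0.001, -0.001, -0.0], 'tau': [-0.0, -58.342, 1.049, -25.911, 0.012, 0.01, -0.0], 'ee_pos': [237.738, -604.313, 255.397], 'tool_rot': [-0.132, 0.695, -0.694, 0.132], 'wrist_force': [0.136, 0.249, -0.782], 'moment': [0.005, -0.051, 0.006], 'finger_gap': 85.622}
side 474.66487564504683 321.18465022940825 197.13816810561684 [[-0.927, -0.281, 0.25, 151.33], [-0.375, 0.722, -0.581, 907.352], [-0.017, -0.632, -0.774, 1171.972], [0.0, 0.0, 0.0, 1.0]]
top 384.79197592757737 318.59697967728647 195.42566492248793 [[0.002, -0.993, 0.118, 366.335], [-1.0, -0.002, 0.001, 132.897], [-0.001, -0.118, -0.993, 997.068], [0.0, 0.0, 0.0, 1.0]]
wrist 299.56622788211746 326.3599779912867 198.99453682726994 [[0.366, -0.881, -0.299, 314.204], [-0.931, -0.347, -0.117, -574.443], [-0.001, 0.321, -0.947, 373.069], [0.0, 0.0, 0.0, 1.0]]
```

View pics/side0.png

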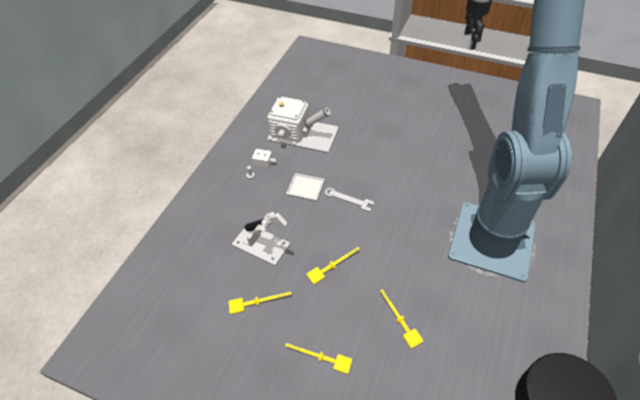

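View pics/top0.png

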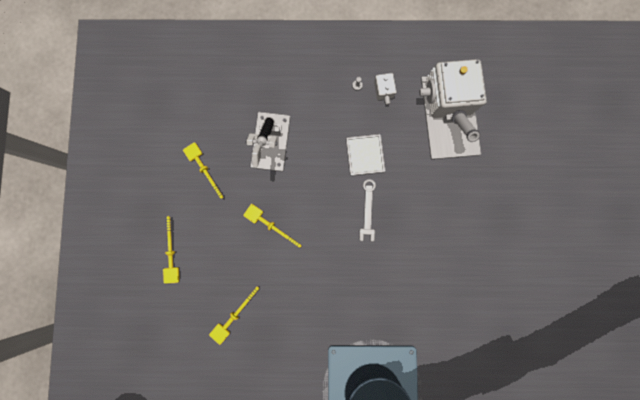

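View pics/wrist0.png

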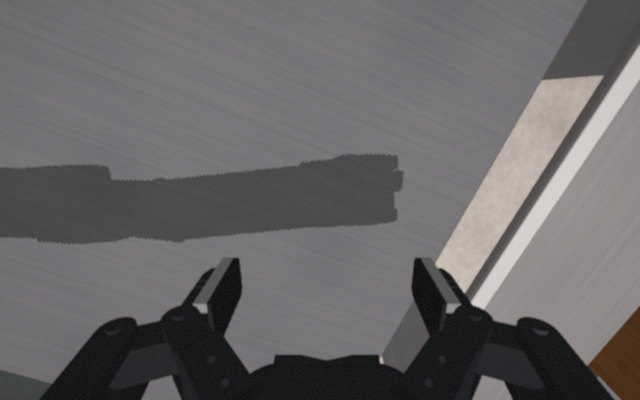

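```bash
cat > h.py <<'E'
import cv2,numpy as np
K=dict(side=(474.66487564504683,321.18465022940825,197.13816810561684),top=(384.79197592757737,318.59697967728647,195.42566492248793))
def p2w(n,u,v,d=None,tag="0",z=None,f=None,cx=None,cy=None,M=None):
    if f is None: f,cx,cy=K[n]
    if M is None: M=np.load(f"{n}{tag}c2w.npy")
    r=np.array([(u-cx)/f,(v-cy)/f,1.])
    if z is not None:
        w=M[:3,:3]@r; d=(z-M[2,3])/w[2]
    elif d is None:
        D=np.load(f"{n}{tag}.npy"); d=D[int(round(v)),int(round(u))]
    return M[:3,:3]@(r*d)+M[:3,3]
def crop(src,dst,x0,y0,x1,y1,k):
    p=cv2.imread(src)[y0:y1,x0:x1]; cv2.imwrite(dst,cv2.resize(p,None,fx=k,fy=k,interpolation=cv2.INTER_CUBIC))
E
python3 - <<'E'
from h import *
crop("pics/top0.png","pics/t_h.png",235,100,305,180,7)
crop("pics/top0.png","pics/t_g.png",400,50,500,170,5)
crop("pics/side0.png","pics/s_h.png",215,195,305,275,7)
crop("pics/side0.png","pics/s_g.png",235,80,355,200,5)
crop("pics/top0.png","pics/t_p.png",335,65,405,185,5)
E
```

```text
(no output)
```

View pics/t_h.png

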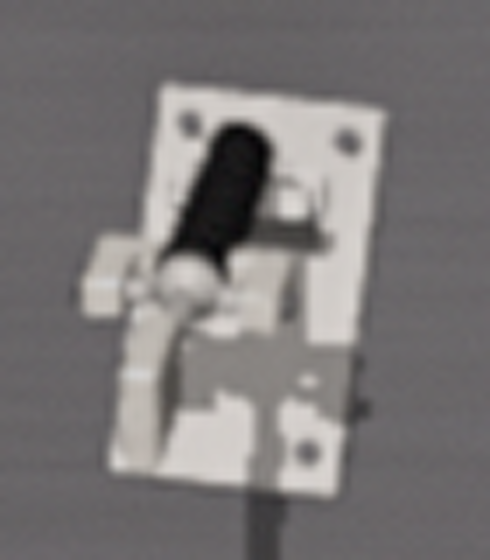

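View pics/t_g.png

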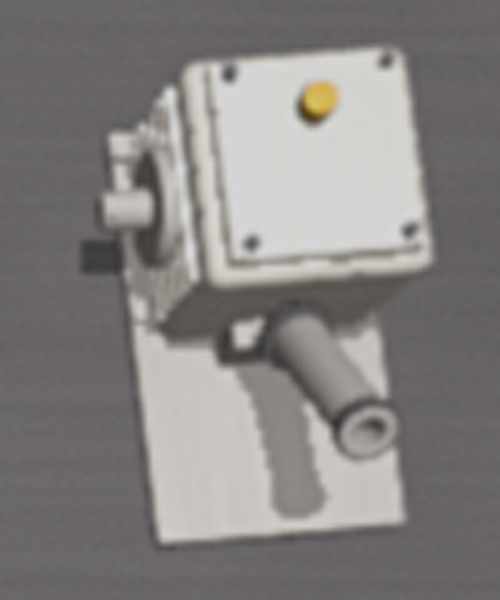

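View pics/s_h.png

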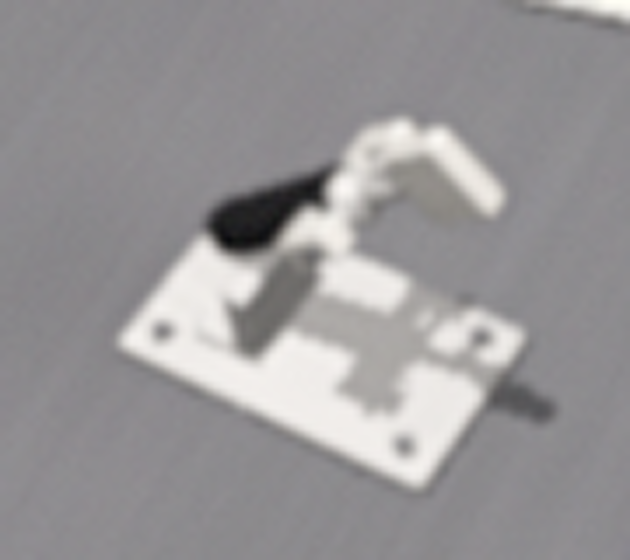

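View pics/s_g.png

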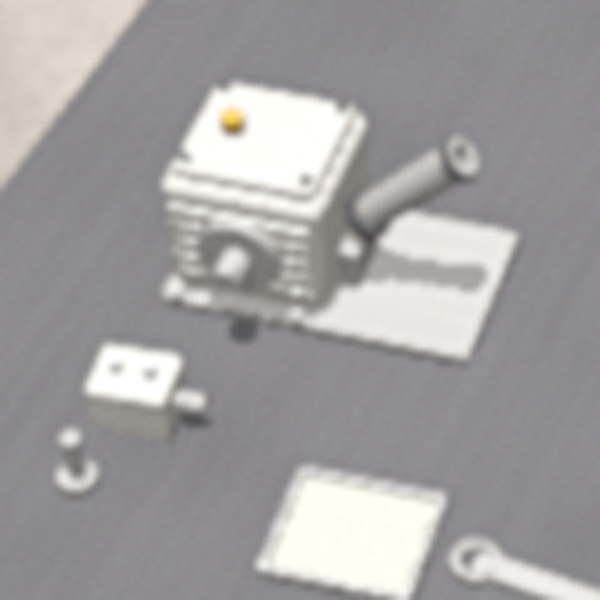

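View pics/t_p.png

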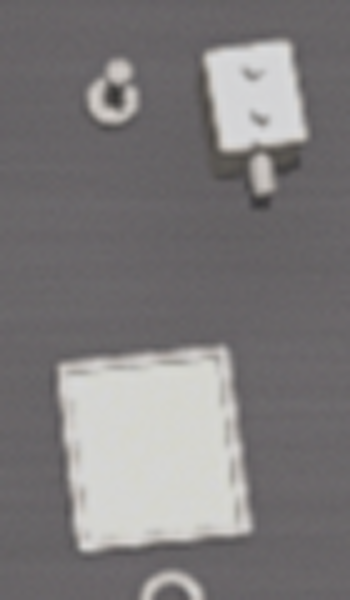

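```bash
python3 - <<'E'
from h import *
np.set_printoptions(precision=1,suppress=True)
def T(cx,cy,k,pts,z,n="top"): 
    return np.array([p2w(n,cx+x/k,cy+y/k,z=z) for x,y in pts])
H=T(235,100,7,[(160,85),(385,110),(340,495),(112,468)],10);print("holder",H)
for a,b in((3,0),(2,1)):print(np.degrees(np.arctan2(*(H[b]-H[a])[1::-1])))
Hs=T(215,195,7,[(118,342),(205,235),(525,330),(425,490)],10,"side");print("holder side",Hs)
print("collar",T(235,100,7,[(188,280)],135), "side?",)
G=T(400,50,5,[(160,542),(405,520)],10);print("gb",G)
print("mouth",T(400,50,5,[(367,428)],130),T(235,80,5,[(462,157)],130,"side"))
P=T(335,65,5,[(60,362),(228,347),(250,530),(82,550)],10);print("plate",P,P.mean(0))
Ps=T(235,80,5,[(300,465),(447,490),(410,598),(258,570)],10,"side");print(Ps,Ps.mean(0))
print("bolt",T(335,65,5,[(112,98)],0),"cyl",T(335,65,5,[(253,95)],40),"wr",[p2w("top",u,v,z=8) for u,v in((369,183),(367,240))])
# depth points cloud around gauge
for n,b in(("top",(240,120,300,180)),("side",(255,205,295,245))):
    D=np.load(n+"0.npy")
    pts=[]
    for v in range(b[1],b[3]):
        for u in range(b[0],b[2]):
            if D[v,u]>0: pts.append(p2w(n,u,v,d=D[v,u]))
    pts=np.array(pts);q=pts[pts[:,2]>100];print(n,len(q));print(q[np.argsort(q[:,2])][::max(1,len(q)//40)])
E
```

```text
holder [[705.8 295.1  10. ]
 [696.1 209.8  10. ]
 [548.3 225.   10. ]
 [558.4 310.   10. ]]
-5.76896813062725
-5.8716991478652
holder side [[704.5 294.5  10. ]
 [696.3 232.2  10. ]
 [547.7 226.6  10. ]
 [553.3 312.2  10. ]]
collar [[596.7 264.1 135. ]] side?
gb [[ 581.5 -162.4   10. ]
 [ 593.4 -291.    10. ]]
mouth [[ 609.2 -224.   130. ]] [[ 606.5 -223.3  130. ]]
plate [[637.5  59.2  10. ]
 [645.7 -29.3  10. ]
 [547.9 -39.   10. ]
 [537.2  48.5  10. ]] [592.1   9.9  10. ]
[[645.6 -28.9  10. ]
 [546.9 -43.5  10. ]
 [534.9  49.2  10. ]
 [633.9  63.1  10. ]] [590.3  10.   10. ]
bolt [[786.5  29.4   0. ]] cyl [[771.4 -39.6  40. ]] wr [array([516.6,   2.8,   8. ]), array([369.5,   9.9,   8. ])]
top 582
[[645.4 262.6 100.2]
 [641.6 264.3 104.4]
 [630.4 253.9 109.1]
 [619.3 250.8 113.8]
 [623.1 252.7 117.4]
 [624.5 261.7 120.8]
 [621.  261.1 124.6]
 [601.4 251.2 126.4]
 [617.7 260.5 127.9]
 [605.5 283.3 128.8]
 [605.2 248.5 129.8]
 [605.  250.6 130.8]
 [602.1 257.3 132.4]
 [587.6 261.4 133.8]
 [589.8 259.1 134.7]
 [606.  256.9 135.5]
 [603.4 268.2 136.5]
 [605.5 259.  137.5]
 [588.9 286.  
[... 661 characters left out ...]
130.7]
 [600.7 242.7 132. ]
 [591.1 298.  134. ]
 [597.4 254.9 135.1]
 [607.5 270.6 136.3]
 [607.8 263.9 136.7]
 [603.1 273.2 137.2]
 [600.4 266.2 138.7]
 [587.  268.7 139.5]
 [592.4 299.7 140.3]
 [589.3 281.8 141.4]
 [586.1 288.1 142. ]
 [595.6 274.8 142.9]
 [580.7 237.3 144.1]
 [591.3 246.2 145.4]
 [587.  242.3 147.2]
 [569.1 271.8 152.3]
 [547.6 273.2 155.8]
 [537.6 275.2 159. ]
 [554.1 275.9 165. ]
 [531.9 273.2 168.2]
 [551.2 274.9 169.7]
 [537.9 278.2 171.6]
 [530.1 269.9 173.8]
 [569.  272.8 175.8]
 [553.4 274.7 177.1]
 [541.6 275.1 179. ]
 [543.2 277.4 181.2]
 [543.8 269.3 183.8]
 [553.  273.9 185. ]
 [546.  276.2 187. ]
 [549.2 262.7 190.3]
 [556.1 271.7 193.7]
 [548.3 269.1 198.5]]
```

```bash
python3 - <<'E'
from h import *
from scipy.optimize import least_squares
np.set_printoptions(precision=2,suppress=True)
def cloud(n,b):
    D=np.load(n+"0.npy");P=[]
    for v in range(b[1],b[3]):
        for u in range(b[0],b[2]):
            if D[v,u]>0:P.append(p2w(n,u,v,d=D[v,u]))
    return np.array(P)
def fit(Q,o,yaw0,R):
    # params: dx,dy,dz(at mouth) yaw ; tilt fixed 45, free
    def ax(p): return np.array([-np.cos(p[2])*np.cos(p[3]),-np.sin(p[2])*np.cos(p[3]),np.sin(p[3])])
    def res(p):
        a=ax(p);d=Q-np.array([o[0]+p[0],o[1]+p[1],130.])
        return np.linalg.norm(d-np.outer(d@a,a),axis=1)-R
    r=least_squares(res,[0,0,yaw0,np.pi/4],loss="soft_l1",f_scale=1.5);a=ax(r.x)
    print(len(Q),"axis pt at z130",o[:2]+r.x[:2],"yaw",np.degrees(r.x[2]),"tilt",np.degrees(r.x[3]),"rms",np.sqrt(np.median(res(r.x)**2)))
def sel(P,o,yaw,R,l0,l1):
    a=np.array([-np.cos(yaw),-np.sin(yaw),1])/2**.5;d=P-o;t=d@a;r=np.linalg.norm(d-np.outer(t,a),axis=1)
    return P[(t>l0)&(t<l1)&(r<R+5)&(r>R-7)]
for name,o,yaw,R,l0,bs in(("guide",np.array([607.4,-224.5,130]),.093,13.5,-90,((440,90,490,150),(290,95,340,140))),("holder",np.array([597.4,263.5,130]),-.101,13,-90,((245,105,290,150),(230,200,280,250)))):
    A=[sel(cloud(n,b),o,yaw,R,l0,-5) for n,b in zip(("top","side"),bs)]
    for n,Q in zip(("top","side"),A):print(name,n);fit(Q,o,yaw,R)
    print("both");fit(np.vstack(A),o,yaw,R)
E
```

```text
guide top
263 axis pt at z130 [ 608.68 -222.87] yaw 3.598644716457282 tilt 46.07337466906434 rms 0.6862474184089429
guide side
158 axis pt at z130 [ 607.53 -224.16] yaw 4.574828947711323 tilt 45.966280887892744 rms 1.5765193273623392
both
421 axis pt at z130 [ 608.56 -223.26] yaw 3.9417325188842103 tilt 46.12294605583247 rms 0.9026643186201024
holder top
209 axis pt at z130 [598.   265.26] yaw -6.207697875608968 tilt 45.19896656648891 rms 0.48167259712922394
holder side
127 axis pt at z130 [596.58 264.34] yaw -6.402899016211194 tilt 45.400688263949235 rms 0.7079807940857012
both
336 axis pt at z130 [597.46 264.92] yaw -6.647942665634133 tilt 45.32719150812189 rms 0.764102246428257
```

```bash
cat > g.py <<'E'
from h import *
from cell import *
from scipy.spatial.transform import Rotation as R
np.set_printoptions(precision=3,suppress=True)
HO=np.array([597.5,264.3,130.]);HY=np.radians(-6.2)
GO=np.array([608.,-223.8,130.]);GY=np.radians(4.5)
def frame(yaw):  # tube frame axes columns
    y=np.array([-np.sin(yaw),np.cos(yaw),0]);z=np.array([-np.cos(yaw),-np.sin(yaw),1])/2**.5
    return np.c_[np.cross(y,z),y,z]
def tool_from_lean(yaw,lean): # tool pointing down leaning (deg, + = pointing forward); tool z=-gauge y
    u=np.array([np.cos(yaw),np.sin(yaw),0]);l=np.radians(lean)
    a=np.sin(l)*u-np.cos(l)*np.array([0,0,1]);z=-np.array([-np.sin(yaw),np.cos(yaw),0])
    return np.c_[np.cross(a,z),a,z]
def delta(p,Rt):
    s=sense();R0=R.from_quat(s["tool_rot"]);rv=(R.from_matrix(Rt)*R0.inv()).as_rotvec()
    d=(np.array(p)-s["ee_pos"])/1000
    print("shift",d,"turn",rv,"rows",max(np.linalg.norm(d)/.0417,np.degrees(np.linalg.norm(rv))/7.16))
def st():
    s=sense();print("t",s["t"],"q",np.array(s["joints"]),"p",np.array(s["ee_pos"]),"F",np.array(s["wrist_force"]),"gap",s["finger_gap"])
    return s
LEAN=-35
HC=HO+60*frame(HY)[:,2]
E
python3 - <<'E'
from g import *
Rt=tool_from_lean(HY,LEAN);a=Rt[:,1];print(HC,a)
for off in(86,6): delta(HC-off*a,Rt)
E
```

```text
[555.322 268.882 172.426] [-0.57   0.062 -0.819]
shift [ 0.367  0.868 -0.013] turn [-0.083  0.611 -0.467] rows 22.5982107777659
shift [ 0.321  0.873 -0.078] turn [-0.083  0.611 -0.467] rows 22.383828119458
```

carry_out:
  moves:
    - [1, [0.03, 0.03, 0.02], [0, 0.05, 0]]
    - [1, [0.06, 0.06, 0.04], [0, 0.1, -0.1]]
    - [1, [0.09, 0.09, 0.05], [0, 0.15, -0.15]]
    - [1, [0.367, 0.868, 0.03], [-0.083, 0.611, -0.467]]
    - [1, [0.367, 0.868, 0.03], [-0.083, 0.611, -0.467]]
    - [1, [0.367, 0.868, 0.03], [-0.083, 0.611, -0.467]]
    - [1, [0.367, 0.868, 0.03], [-0.083, 0.611, -0.467]]
    - [1, [0.367, 0.868, 0.03], [-0.083, 0.611, -0.467]]
    - [1, [0.367, 0.868, 0.03], [-0.083, 0.611, -0.467]]
    - [1, [0.367, 0.868, 0.03], [-0.083, 0.611, -0.467]]
    - [1, [0.367, 0.868, 0.03], [-0.083, 0.611, -0.467]]
    - [1, [0.367, 0.868, 0.03], [-0.083, 0.611, -0.467]]
    - [1, [0.367, 0.868, 0.03], [-0.083, 0.611, -0.467]]
    - [1, [0.367, 0.868, 0.03], [-0.083, 0.611, -0.467]]
    - [1, [0.367, 0.868, 0.03], [-0.083, 0.611, -0.467]]
    - [1, [0.367, 0.868, 0.03], [-0.083, 0.611, -0.467]]
    - [1, [0.367, 0.868, 0.03], [-0.083, 0.611, -0.467]]
    - [1, [0.367, 0.868, 0.03], [-0.083, 0.611, -0.467]]
    - [1, [0.367, 0.868, 0.03], [-0.083, 0.611, -0.467]]
    - [1, [0.367, 0.868, 0.03], [-0.083, 0.611, -0.467]]
  newtons: 60

```text
t: 1.82
ee_pos: [561.5, 144.4, 288.6]
tool_rot: [-0.176, 0.684, -0.662, -0.249]
wrist_force: [0.3, -0.7, -0.4]
finger_gap: 85.1
```

```bash
python3 - <<'E'
from g import *
s=st();Rt=tool_from_lean(HY,LEAN);a=Rt[:,1]
for off in(86,6): delta(HC-off*a,Rt)
E
```

```text
t 1.8167 q [-0.171  0.74  -0.101  1.241 -0.144  1.737 -1.926] p [561.484 144.414 288.607] F [ 0.267 -0.694 -0.424] gap 85.10826986452287
shift [ 0.043  0.119 -0.046] turn [ 0.001 -0.    -0.001] rows 3.228474525581438
shift [-0.003  0.124 -0.111] turn [ 0.001 -0.    -0.001] rows 3.997503436621915
```

carry_out:
  moves:
    - [1, [0.043, 0.119, -0.03], [0, 0, 0]]
    - [1, [0.043, 0.119, -0.046], [0, 0, 0]]
    - [1, [0.043, 0.119, -0.046], [0, 0, 0]]
    - [1, [0.043, 0.119, -0.046], [0, 0, 0]]
    - [1, [0.043, 0.119, -0.046], [0, 0, 0]]
    - [1, [0.043, 0.119, -0.046], [0, 0, 0]]

```text
t: 2.32
ee_pos: [603.9, 261.2, 242.1]
tool_rot: [-0.177, 0.684, -0.663, -0.249]
wrist_force: [0.6, -0.3, -0.8]
finger_gap: 85.5
```

```bash
python3 - <<'E'
from g import *
s=st();Rt=tool_from_lean(HY,LEAN);a=Rt[:,1]
for off in(86,6): delta(HC-off*a,Rt)
m=camera_model("wrist");M=m["cam_to_world"]
p,d=grab_frame("wrist");cv2.imwrite("pics/w1.png",p[:,:,::-1]);np.save("wrist1.npy",d);np.save("wrist1c2w.npy",M)
# project predicted points
for z in(0,10,41,60,79):
  for y in((-6,6) if z>40 else (0,)):
    X=HO+frame(HY)@np.array([0,y,z]);c=np.linalg.inv(M)@np.r_[X,1];print(z,y,m["fx"]*c[0]/c[2]+m["cx"],m["fy"]*c[1]/c[2]+m["cy"])
E
```

```text
t 2.3167 q [-0.302  0.92  -0.117  1.013 -0.191  1.755 -2.06 ] p [603.935 261.186 242.069] F [ 0.626 -0.294 -0.791] gap 85.50774566309592
shift [0.    0.002 0.001] turn [ 0.002 -0.001 -0.002] rows 0.060845621982454835
shift [-0.045  0.007 -0.065] turn [ 0.002 -0.001 -0.002] rows 1.901239101779274
0 0 322.0890024102663 132.84072642358177
10 0 322.13490342116916 147.37343357655692
41 -6 330.6173341581889 191.1042333568663
41 6 313.9274021709414 191.12840226646387
60 -6 330.5882353933064 216.97540358091385
60 6 314.11997630947127 217.00350703428816
79 -6 330.5598993588943 242.16844434080963
79 6 314.3075019173202 242.2002691061996
```

View pics/w1.png

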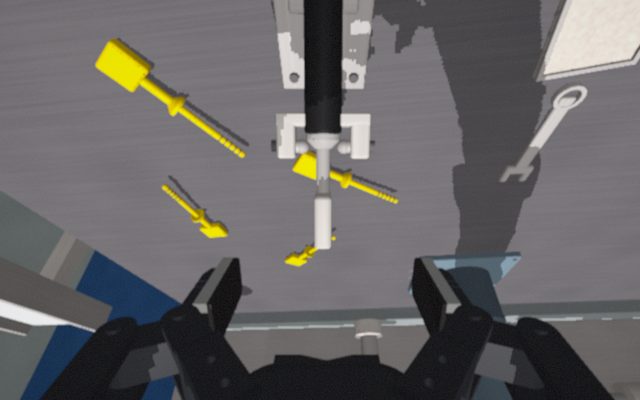

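carry_out:
  moves:
    - [1, [-0.015, 0.003, -0.022], [0, 0, 0]]
    - [1, [-0.03, 0.005, -0.043], [0, 0, 0]]
    - [1, [-0.045, 0.007, -0.065], [0, 0, 0]]
    - [1, [-0.045, 0.007, -0.065], [0, 0, 0]]
    - [1, [-0.045, 0.007, -0.065], [0, 0, 0]]
    - [0, [-0.045, 0.007, -0.065], [0, 0, 0]]
    - [0, [-0.045, 0.007, -0.065], [0, 0, 0]]
    - [0, [-0.045, 0.007, -0.065], [0, 0, 0]]
    - [0, [-0.045, 0.007, -0.065], [0, 0, 0]]
    - [0, [-0.045, 0.007, -0.065], [0, 0, 0]]
    - [0, [-0.045, 0.007, -0.065], [0, 0, 0]]
    - [0, [-0.045, 0.007, -0.065], [0, 0, 0]]
    - [0, [-0.045, 0.007, -0.065], [0, 0, 0]]
    - [0, [-0.045, 0.007, -0.065], [0, 0, 0]]
    - [0, [-0.045, 0.007, -0.065], [0, 0, 0]]
  newtons: 80

```text
t: 3.62
ee_pos: [559.4, 268.6, 178.1]
tool_rot: [-0.176, 0.685, -0.662, -0.248]
wrist_force: [1.6, -1.3, 2.4]
finger_gap: 11.1
```

```bash
python3 - <<'E'
from g import *
s=st();Rt=tool_from_lean(HY,LEAN);a=Rt[:,1];delta(HC-6*a,Rt)
print("pull 18,60,108",[frame(HY)[:,2]*k for k in(.018,.06,.108)])
p,d=grab_frame("wrist");cv2.imwrite("pics/w2.png",p[:,:,::-1])
E
```

```text
t 3.6167 q [-0.314  0.902 -0.131  1.21  -0.192  1.572 -2.05 ] p [559.419 268.592 178.078] F [ 1.571 -1.349  2.356] gap 11.139408560519547
shift [-0.001 -0.    -0.001] turn [ 0.001  0.001 -0.001] rows 0.024052072171988563
pull 18,60,108 [array([-0.013,  0.001,  0.013]), array([-0.042,  0.005,  0.042]), array([-0.076,  0.008,  0.076])]
```

View pics/w2.png

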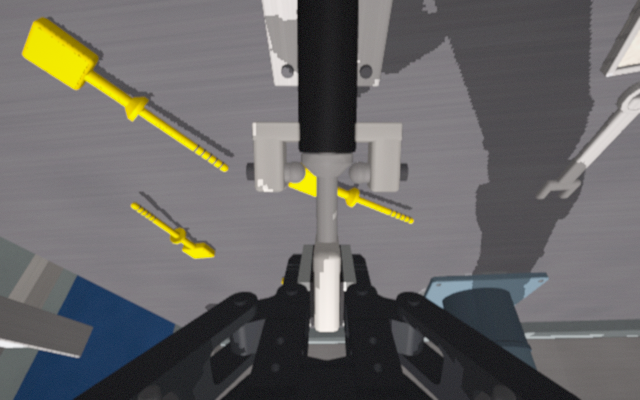

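The grip is clamped between the pads at (327,290), with the collar still in the catches at (327,165). Pulling along the bore axis.

carry_out:
  moves:
    - [0, [-0.003, 0, 0.003], [0, 0, 0]]
    - [0, [-0.006, 0.001, 0.006], [0, 0, 0]]
    - [0, [-0.009, 0.001, 0.009], [0, 0, 0]]
    - [0, [-0.012, 0.001, 0.012], [0, 0, 0]]
    - [0, [-0.016, 0.002, 0.016], [0, 0, 0]]
    - [0, [-0.02, 0.002, 0.02], [0, 0, 0]]
    - [0, [-0.025, 0.003, 0.025], [0, 0, 0]]
    - [0, [-0.03, 0.003, 0.03], [0, 0, 0]]
    - [0, [-0.03, 0.003, 0.03], [0, 0, 0]]

```text
t: 4.42
ee_pos: [528.2, 272.2, 209.4]
tool_rot: [-0.177, 0.685, -0.662, -0.248]
wrist_force: [0.7, 0.9, -1.0]
finger_gap: 11.0
```

```bash
python3 - <<'E'
from g import *
s=st();Rt=tool_from_lean(HY,LEAN);a=Rt[:,1];delta(HC-6*a+frame(HY)[:,2]*125,Rt)
p,d=grab_frame("wrist");cv2.imwrite("pics/w3.png",p[:,:,::-1])
E
```

```text
t 4.4167 q [-0.323  0.819 -0.143  1.295 -0.203  1.564 -2.069] p [528.177 272.245 209.37 ] F [ 0.711  0.922 -1.03 ] gap 10.98384143772919
shift [-0.057  0.006  0.056] turn [-0.    -0.    -0.002] rows 1.932503809613755
```

View pics/w3.png

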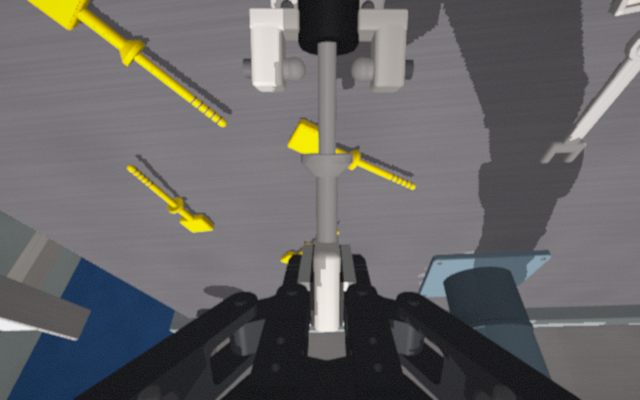

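The catches have let go and the collar stays at (327,162) relative to the gripper, so it hasn't slipped. I'll draw it the rest of the way out.

carry_out:
  moves:
    - [0, [-0.014, 0.0015, 0.014], [0, 0, 0]]
    - [0, [-0.028, 0.003, 0.028], [0, 0, 0]]
    - [0, [-0.042, 0.0045, 0.042], [0, 0, 0]]
    - [0, [-0.057, 0.006, 0.056], [0, 0, 0]]
    - [0, [-0.057, 0.006, 0.056], [0, 0, 0]]
    - [0, [-0.057, 0.006, 0.056], [0, 0, 0]]
    - [0, [-0.057, 0.006, 0.056], [0, 0, 0]]

```text
t: 5.05
ee_pos: [472.7, 277.0, 263.2]
tool_rot: [-0.176, 0.684, -0.663, -0.249]
wrist_force: [-0.1, 0.0, -1.6]
finger_gap: 11.3
```

```bash
cat >> g.py <<'E'
GC=GO+60*frame(GY)[:,2]
def tgt(k,lat=(0,0)): # TCP target with gauge k mm out along guide axis
    Rt=tool_from_lean(GY,LEAN);F=frame(GY);return GC-6*Rt[:,1]+F[:,2]*k+F[:,0]*lat[0]+F[:,1]*lat[1],Rt
E
python3 - <<'E'
from g import *
s=st()
p,d=grab_frame("wrist");cv2.imwrite("pics/w4.png",p[:,:,::-1])
delta(*tgt(120))
E
```

```text
t 5.05 q [-0.34   0.677 -0.162  1.425 -0.228  1.564 -2.111] p [472.657 277.043 263.172] F [-0.092  0.006 -1.618] gap 11.275534216987767
shift [ 0.012 -0.51  -0.001] turn [ 0.002 -0.     0.186] rows 12.244097947463173
```

View pics/w4.png

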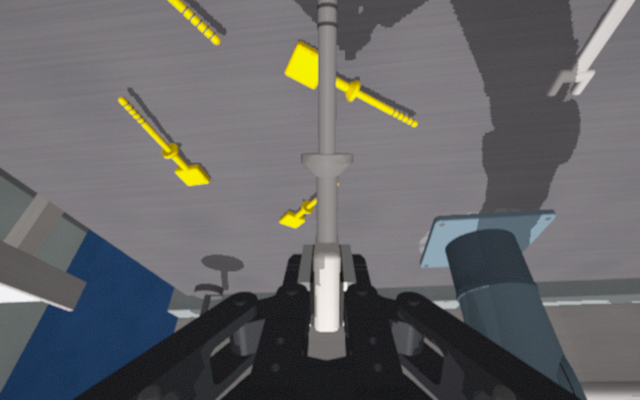

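carry_out:
  moves:
    - [0, [-0.01, 0, 0.03], [0, 0, 0]]
    - [0, [0.0, -0.04, 0.04], [0, 0, 0.02]]
    - [0, [0.005, -0.51, 0.03], [0, 0, 0.186]]
    - [0, [0.005, -0.51, 0.03], [0, 0, 0.186]]
    - [0, [0.005, -0.51, 0.03], [0, 0, 0.186]]
    - [0, [0.005, -0.51, 0.03], [0, 0, 0.186]]
    - [0, [0.005, -0.51, 0.03], [0, 0, 0.186]]
    - [0, [0.005, -0.51, 0.03], [0, 0, 0.186]]
    - [0, [0.005, -0.51, 0.03], [0, 0, 0.186]]
    - [0, [0.005, -0.51, 0.03], [0, 0, 0.186]]
    - [0, [0.005, -0.51, 0.03], [0, 0, 0.186]]
    - [0, [0.005, -0.51, 0.03], [0, 0, 0.186]]
    - [0, [0.005, -0.51, 0.03], [0, 0, 0.186]]
    - [0, [0.005, -0.51, 0.03], [0, 0, 0.186]]
    - [0, [0.005, -0.51, 0.03], [0, 0, 0.186]]
    - [0, [0.012, -0.51, -0.001], [0, 0, 0.186]]
    - [0, [0.012, -0.51, -0.001], [0, 0, 0.186]]
    - [0, [0.012, -0.51, -0.001], [0, 0, 0.186]]
    - [0, [0.012, -0.51, -0.001], [0, 0, 0.186]]
    - [0, [0.012, -0.51, -0.001], [0, 0, 0.186]]

```text
t: 6.77
ee_pos: [484.6, -232.2, 263.8]
tool_rot: [0.239, -0.665, 0.683, 0.185]
wrist_force: [-0.2, -0.4, -1.0]
finger_gap: 11.0
```

```bash
python3 - <<'E'
from g import *
s=st();delta(*tgt(120))
m=camera_model("wrist");M=m["cam_to_world"];np.save("w5M.npy",M)
p,d=grab_frame("wrist");cv2.imwrite("pics/w5.png",p[:,:,::-1])
c=np.linalg.inv(M)@np.r_[GO,1];print("pred mouth px",m["fx"]*c[0]/c[2]+m["cx"],m["fy"]*c[1]/c[2]+m["cy"])
X=GO+frame(GY)[:,2]*30;c=np.linalg.inv(M)@np.r_[X,1];print("pred tip px",m["fx"]*c[0]/c[2]+m["cx"],m["fy"]*c[1]/c[2]+m["cy"])
for n in("side","top"):
    p,d=grab_frame(n);cv2.imwrite(f"pics/{n}5.png",p[:,:,::-1]);np.save(n+"5.npy",d);np.save(n+"5c2w.npy",np.load(n+"0c2w.npy"))
    for nm,X in(("mouth",GO),("tip",GO+frame(GY)[:,2]*30),("collar",GO+frame(GY)[:,2]*120)):
        f,cx,cy=K[n];c=np.linalg.inv(np.load(n+"0c2w.npy"))@np.r_[X,1];print(n,nm,f*c[0]/c[2]+cx,f*c[1]/c[2]+cy)
crop("pics/side5.png","pics/s5.png",270,70,370,150,8)
crop("pics/top5.png","pics/t5.png",420,90,520,180,8)
E
```

```text
t 6.7667 q [ 0.243  0.665  0.016  1.441  0.182  1.617 -1.279] p [ 484.571 -232.151  263.795] F [-0.196 -0.447 -0.997] gap 11.014057593938837
shift [-0.    -0.001 -0.002] turn [ 0.001  0.001 -0.001] rows 0.05046594052188205
pred mouth px 329.06959025779173 -161.5867433598724
pred tip px 329.03214826833204 -75.07024413203897
side mouth 327.0417964521276 111.20180626259177
side tip 333.16946265360735 107.41081050121119
side collar 352.572481960932 95.40676825519438
top mouth 473.3493231694902 136.0943277013035
top tip 478.28033748165245 142.7022214255118
top collar 494.8271363265063 164.87605449936126
```

View pics/w5.png

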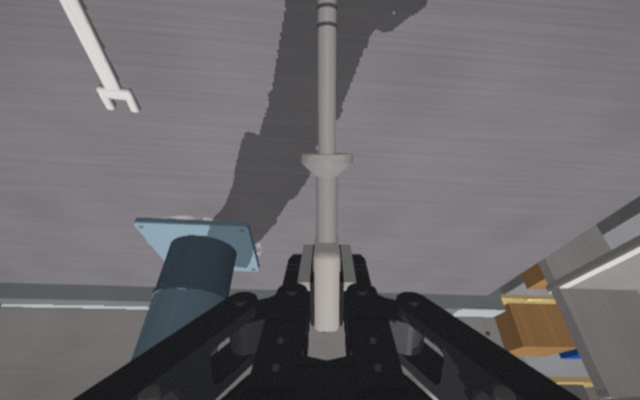

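View pics/s5.png

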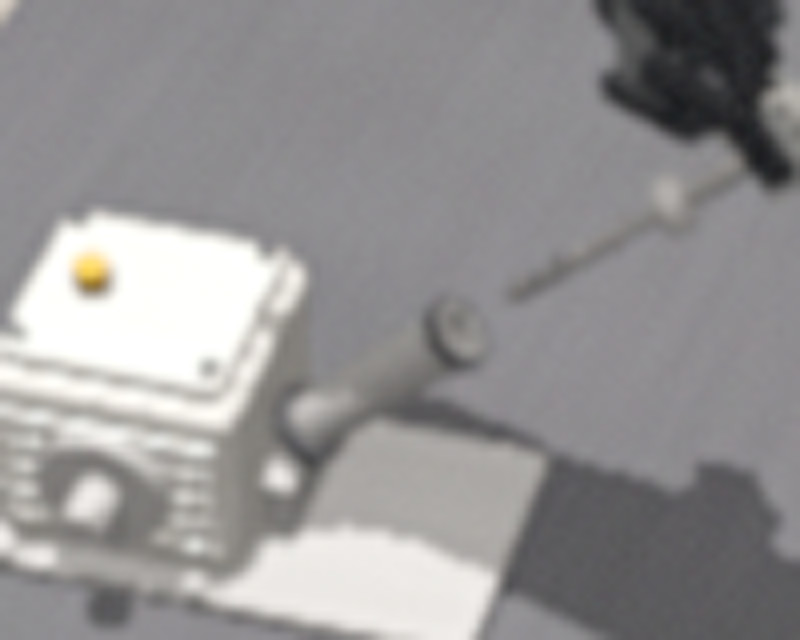

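View pics/t5.png

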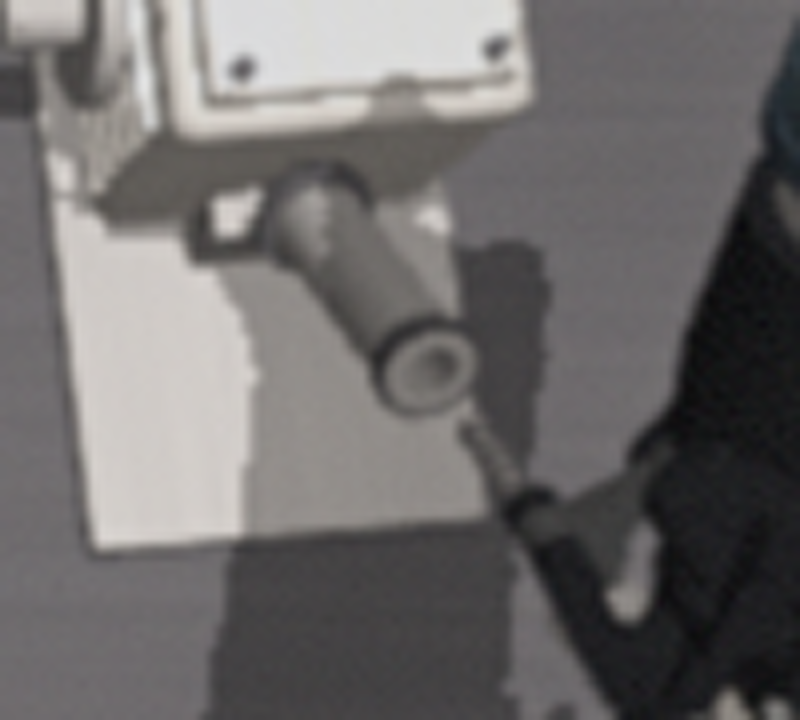

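The rod lines up with the mouth to about 1 mm in both views. In the side view the tip is at (334,107) and the mouth at (327,111). In the top view the tip is at (478,143) and the mouth at (474,136). Next is inserting it partway.

```bash
python3 - <<'E'
from g import *
for k in(100,80,60):delta(*tgt(k))
E
```

```text
shift [ 0.014 -0.    -0.016] turn [ 0.001  0.001 -0.001] rows 0.5065254643755104
shift [ 0.028  0.001 -0.03 ] turn [ 0.001  0.001 -0.001] rows 0.9854509608069327
shift [ 0.042  0.002 -0.044] turn [ 0.001  0.001 -0.001] rows 1.4648285736027309
```

carry_out:
  moves:
    - [0, [0.007, -0.001, -0.009], [0, 0, 0]]
    - [0, [0.014, 0, -0.016], [0, 0, 0]]
    - [0, [0.021, 0, -0.023], [0, 0, 0]]
    - [0, [0.028, 0.001, -0.03], [0, 0, 0]]
    - [0, [0.035, 0.001, -0.037], [0, 0, 0]]
    - [0, [0.042, 0.002, -0.044], [0, 0, 0]]
    - [0, [0.042, 0.002, -0.044], [0, 0, 0]]

```text
t: 7.5
ee_pos: [527.0, -229.5, 216.6]
tool_rot: [0.24, -0.665, 0.682, 0.186]
wrist_force: [-0.7, 0.6, -1.7]
finger_gap: 10.7
```

```bash
python3 - <<'E'
from g import *
s=st()
for k in(60,40,20,0,-3):delta(*tgt(k))
for n in("side","wrist"):
    p,d=grab_frame(n);cv2.imwrite(f"pics/{n}6.png",p[:,:,::-1])
crop("pics/side6.png","pics/s6.png",270,70,370,150,8)
E
```

```text
t 7.5 q [ 0.228  0.785  0.013  1.341  0.172  1.603 -1.297] p [ 526.977 -229.525  216.616] F [-0.652  0.554 -1.663] gap 10.672808646390234
shift [-0.    -0.001  0.003] turn [-0.001 -0.001 -0.002] rows 0.07729635223591087
shift [ 0.014  0.    -0.011] turn [-0.001 -0.001 -0.002] rows 0.4262286253347625
shift [ 0.028  0.002 -0.025] turn [-0.001 -0.001 -0.002] rows 0.9041186646860959
shift [ 0.042  0.003 -0.039] turn [-0.001 -0.001 -0.002] rows 1.3832042084977911
shift [ 0.044  0.003 -0.041] turn [-0.001 -0.001 -0.002] rows 1.4550972017769122
```

View pics/s6.png

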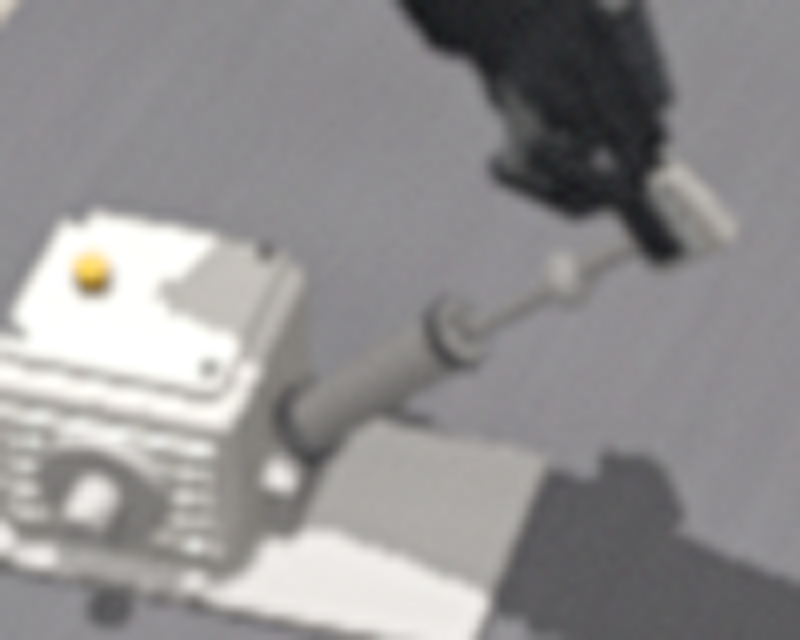

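View pics/wrist6.png

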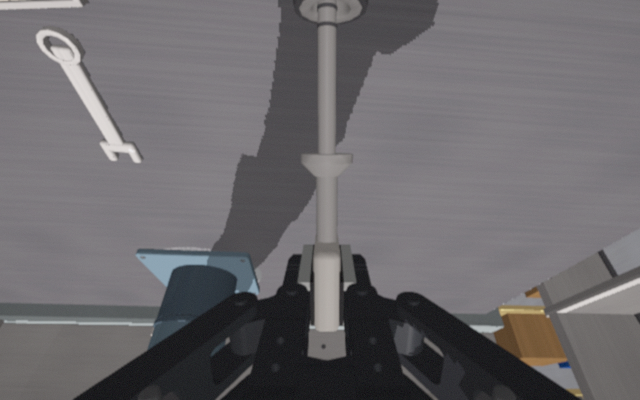

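carry_out:
  moves:
    - [0, [0.007, 0, -0.005], [0, 0, 0]]
    - [0, [0.014, 0, -0.011], [0, 0, 0]]
    - [0, [0.021, 0.001, -0.018], [0, 0, 0]]
    - [0, [0.028, 0.002, -0.025], [0, 0, 0]]
    - [0, [0.033, 0.002, -0.031], [0, 0, 0]]
    - [0, [0.037, 0.003, -0.034], [0, 0, 0]]
    - [0, [0.037, 0.003, -0.034], [0, 0, 0]]

```text
t: 8.18
ee_pos: [563.6, -226.8, 183.5]
tool_rot: [0.24, -0.665, 0.682, 0.186]
wrist_force: [-0.5, 0.0, -0.8]
finger_gap: 11.0
```

```bash
python3 - <<'E'
from g import *
s=st()
for k in(7,0,-3):delta(*tgt(k))
for n in("side","wrist"):
    p,d=grab_frame(n);cv2.imwrite(f"pics/{n}7.png",p[:,:,::-1])
crop("pics/side7.png","pics/s7.png",290,70,370,140,8)
crop("pics/wrist7.png","pics/w7.png",270,100,390,260,5)
E
```

```text
t 8.1833 q [ 0.215  0.881  0.012  1.238  0.164  1.612 -1.309] p [ 563.581 -226.79   183.478] F [-0.542  0.009 -0.848] gap 11.042864301513895
shift [ 0.001 -0.    -0.001] turn [-0.    -0.001 -0.001] rows 0.03392669707824303
shift [ 0.006 -0.    -0.006] turn [-0.    -0.001 -0.001] rows 0.19849679125645586
shift [ 0.008  0.    -0.008] turn [-0.    -0.001 -0.001] rows 0.27027060383012236
```

View pics/s7.png

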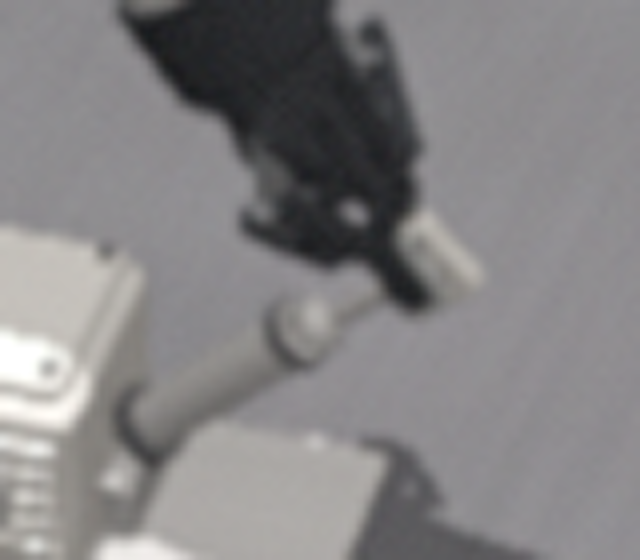

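View pics/wrist7.png

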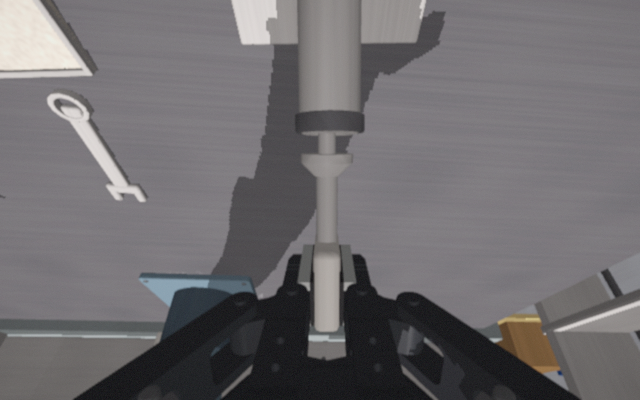

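carry_out:
  moves:
    - [0, [0.003, 0, -0.003], [0, 0, 0]]
    - [0, [0.005, 0, -0.005], [0, 0, 0]]
    - [0, [0.007, 0, -0.007], [0, 0, 0]]
    - [0, [0.007, 0, -0.007], [0, 0, 0]]
    - [0, [0.007, 0, -0.007], [0, 0, 0]]

```text
t: 8.7
ee_pos: [569.5, -227.8, 178.4]
tool_rot: [0.239, -0.665, 0.682, 0.187]
wrist_force: [-3.4, 0.3, 3.8]
finger_gap: 10.8
```

```bash
python3 - <<'E'
from g import *
s=st()
delta(*tgt(0))
p,d=grab_frame("wrist");cv2.imwrite(f"pics/wrist8.png",p[:,:,::-1])
crop("pics/wrist8.png","pics/w8.png",270,100,390,260,3)
st()
E
```

```text
t 8.7 q [ 0.213  0.897  0.013  1.217  0.163  1.617 -1.31 ] p [ 569.548 -227.764  178.442] F [-3.433  0.285  3.803] gap 10.806771723634787
shift [-0.     0.001 -0.001] turn [ 0.001 -0.002  0.   ] rows 0.03558415280428538
t 8.75 q [ 0.213  0.897  0.013  1.218  0.163  1.616 -1.31 ] p [ 569.551 -227.775  178.426] F [-4.118 -0.366  3.976] gap 10.985871382913587
```

View pics/w8.png

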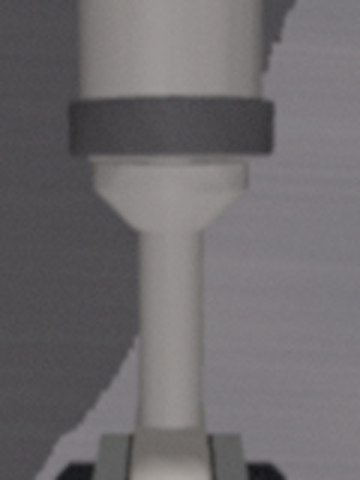

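The collar sits on the rim and the wrist reads about 5.7 N along the axis. I'll press slightly more and hold.

carry_out:
  moves:
    - [0, [0.001, 0, -0.001], [0, 0, 0]]
    - [0, [0.002, 0, -0.002], [0, 0, 0]]
    - [0, [0.002, 0, -0.002], [0, 0, 0]]
    - [0, [0.002, 0, -0.002], [0, 0, 0]]
    - [0, [0.002, 0, -0.002], [0, 0, 0]]

```text
t: 9.17
ee_pos: [569.9, -227.9, 178.4]
tool_rot: [0.241, -0.665, 0.682, 0.189]
wrist_force: [-11.0, 1.7, 15.4]
finger_gap: 10.7
```

```bash
python3 - <<'E'
from g import *
s=st();print(frame(GY)[:,2])
p,d=grab_frame("wrist");cv2.imwrite(f"pics/wrist9.png",p[:,:,::-1])
crop("pics/wrist9.png","pics/w9.png",270,100,390,260,3)
for k in(20,60,125):delta(*tgt(k))
E
```

```text
t 9.1667 q [ 0.213  0.901  0.014  1.212  0.163  1.623 -1.31 ] p [ 569.851 -227.9    178.448] F [-11.012   1.681  15.359] gap 10.714874631732803
[-0.705 -0.055  0.707]
shift [-0.015 -0.     0.013] turn [ 0.001 -0.007  0.001] rows 0.4729809650243639
shift [-0.043 -0.002  0.041] turn [ 0.001 -0.007  0.001] rows 1.4311606781508706
shift [-0.089 -0.006  0.087] turn [ 0.001 -0.007  0.001] rows 2.98964330369649
```

View pics/w9.png

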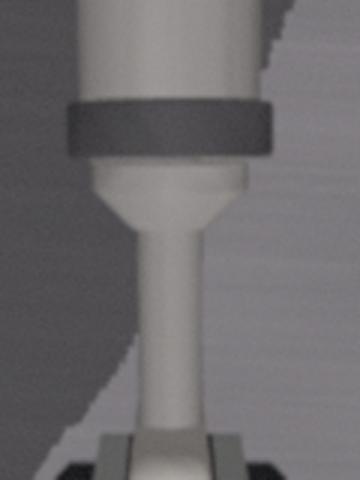

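carry_out:
  moves:
    - [0, [-0.008, 0, 0.008], [0, 0, 0]]
    - [0, [-0.017, -0.001, 0.017], [0, 0, 0]]
    - [0, [-0.027, -0.002, 0.027], [0, 0, 0]]
    - [0, [-0.037, -0.003, 0.037], [0, 0, 0]]
    - [0, [-0.047, -0.004, 0.047], [0, 0, 0]]
    - [0, [-0.057, -0.004, 0.057], [0, 0, 0]]
    - [0, [-0.067, -0.005, 0.067], [0, 0, 0]]
    - [0, [-0.077, -0.006, 0.077], [0, 0, 0]]
    - [0, [-0.087, -0.007, 0.087], [0, 0, 0]]
    - [0, [-0.093, -0.007, 0.093], [0, 0, 0]]
    - [0, [-0.093, -0.007, 0.093], [0, 0, 0]]
    - [0, [-0.093, -0.007, 0.093], [0, 0, 0]]
    - [0, [-0.093, -0.007, 0.093], [0, 0, 0]]

```text
t: 10.3
ee_pos: [479.7, -234.1, 268.2]
tool_rot: [0.239, -0.665, 0.682, 0.185]
wrist_force: [-0.2, 0.2, -1.6]
finger_gap: 11.1
```

```bash
python3 - <<'E'
from g import *
s=st()
delta(*tgt(125))
p,d=grab_frame("wrist");cv2.imwrite(f"pics/wrist10.png",p[:,:,::-1])
# final: rod level. tip at (591,10,155), rod direction (tip dir) angle th ; tool lean=LEAN+45 along that dir
for deg in(90,60,45):
    th=np.radians(deg);u=np.array([np.cos(th),np.sin(th),0])
    Rt=tool_from_lean(th,LEAN+45);C=np.array([591,10,155])-150*u
    p=C-6*Rt[:,1];print(deg,p);delta(p,Rt);delta(p+[0,0,80],Rt)
E
```

```text
t 10.3 q [ 0.247  0.654  0.017  1.449  0.184  1.619 -1.274] p [ 479.687 -234.105  268.214] F [-0.182  0.236 -1.645] gap 11.051631508157682
shift [ 0.001  0.    -0.002] turn [ 0.     0.001 -0.001] rows 0.06801615836180287
90 [ 591.    -141.042  160.909]
shift [ 0.111  0.093 -0.107] turn [ 0.632 -0.583  1.408] rows 13.20022494760691
shift [ 0.111  0.093 -0.027] turn [ 0.632 -0.583  1.408] rows 13.20022494760691
60 [ 515.479 -120.806  160.909]
shift [ 0.036  0.113 -0.107] turn [ 0.436 -0.689  0.916] rows 9.81353143540337
shift [ 0.036  0.113 -0.027] turn [ 0.436 -0.689  0.916] rows 9.81353143540337
45 [484.197 -96.803 160.909]
shift [ 0.005  0.137 -0.107] turn [ 0.336 -0.727  0.669] rows 8.350911304558007
shift [ 0.005  0.137 -0.027] turn [ 0.336 -0.727  0.669] rows 8.350911304558007
```

View pics/wrist10.png

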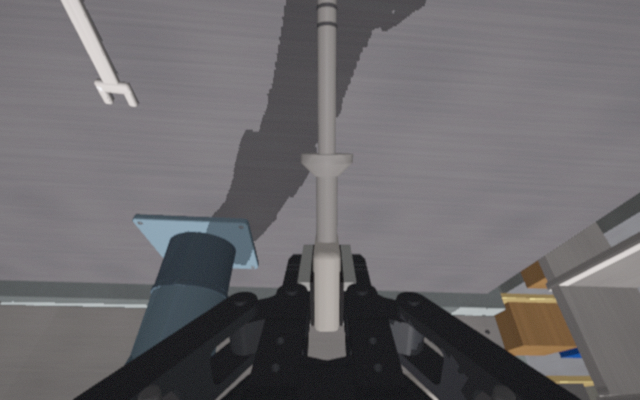

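Drawn out, still with no slip. Next I swing to the plate with the rod level, high first and then down.

carry_out:
  moves:
    - [0, [0, 0.02, 0.03], [0, 0, 0]]
    - [0, [0, 0.05, 0.05], [0, 0, 0]]
    - [0, [0.02, 0.09, 0.05], [0.1, -0.15, 0.2]]
    - [0, [0.036, 0.113, 0.03], [0.436, -0.689, 0.916]]
    - [0, [0.036, 0.113, 0.03], [0.436, -0.689, 0.916]]
    - [0, [0.036, 0.113, 0.03], [0.436, -0.689, 0.916]]
    - [0, [0.036, 0.113, 0.03], [0.436, -0.689, 0.916]]
    - [0, [0.036, 0.113, 0.03], [0.436, -0.689, 0.916]]
    - [0, [0.036, 0.113, 0.03], [0.436, -0.689, 0.916]]
    - [0, [0.036, 0.113, 0.03], [0.436, -0.689, 0.916]]
    - [0, [0.036, 0.113, 0.03], [0.436, -0.689, 0.916]]
    - [0, [0.036, 0.113, 0.0], [0.436, -0.689, 0.916]]
    - [0, [0.036, 0.113, 0.0], [0.436, -0.689, 0.916]]
    - [0, [0.036, 0.113, 0.0], [0.436, -0.689, 0.916]]
    - [0, [0.036, 0.113, 0.0], [0.436, -0.689, 0.916]]

```text
t: 11.6
ee_pos: [515.9, -121.0, 269.4]
tool_rot: [-0.299, 0.642, -0.579, 0.404]
wrist_force: [0.1, 0.2, -0.7]
finger_gap: 10.8
```

```bash
python3 - <<'E'
from g import *
s=st()
th=np.radians(60);u=np.array([np.cos(th),np.sin(th),0])
Rt=tool_from_lean(th,LEAN+45);C=np.array([591,10,155])-150*u
delta(C-6*Rt[:,1],Rt)
E
```

```text
t 11.6 q [ 0.494  0.319 -0.306  1.864 -0.089  0.921 -0.268] p [ 515.908 -120.98   269.402] F [ 0.061  0.172 -0.667] gap 10.788461681513738
shift [-0.     0.    -0.108] turn [-0.    -0.002  0.002] rows 2.601787191663379
```

carry_out:
  moves:
    - [0, [0, 0, -0.025], [0, 0, 0]]
    - [0, [0, 0, -0.05], [0, 0, 0]]
    - [0, [0, 0, -0.08], [0, 0, 0]]
    - [0, [0, 0, -0.108], [0, 0, 0]]
    - [0, [0, 0, -0.108], [0, 0, 0]]
    - [0, [0, 0, -0.108], [0, 0, 0]]
    - [0, [0, 0, -0.108], [0, 0, 0]]
    - [0, [0, 0, -0.108], [0, 0, 0]]
    - [0, [0, 0, -0.108], [0, 0, 0]]

```text
t: 12.35
ee_pos: [516.6, -121.7, 162.8]
tool_rot: [-0.298, 0.64, -0.58, 0.406]
wrist_force: [0.4, 0.1, -1.0]
finger_gap: 10.9
```

```bash
python3 - <<'E'
from g import *
s=st();print(np.abs(s["joint_velocities"]).max())
for n in("side","top","wrist"):
    p,d=grab_frame(n);cv2.imwrite(f"pics/{n}11.png",p[:,:,::-1]);np.save(n+"11.npy",d)
    if n!="wrist":
        np.save(n+"11c2w.npy",np.load(n+"0c2w.npy"))
        for X in([591,10,155],[591-45,10-78,155]):
            f,cx,cy=K[n];c=np.linalg.inv(np.load(n+"0c2w.npy"))@np.r_[X,1];print(n,f*c[0]/c[2]+cx,f*c[1]/c[2]+cy)
crop("pics/side11.png","pics/s11.png",240,80,380,200,5)
crop("pics/top11.png","pics/t11.png",340,60,500,190,5)
E
```

```text
t 12.35 q [ 0.477  0.468 -0.292  1.953 -0.056  0.682 -0.263] p [ 516.628 -121.666  162.768] F [ 0.387  0.089 -1.004] gap 10.890780066979133
0.010105154295628561
side 303.47064443081825 154.3133739620585
side 327.07196082786174 141.04610118484348
top 373.81518965023196 140.31950247586778
top 409.1420462630762 160.08514264879716
```

View pics/s11.png

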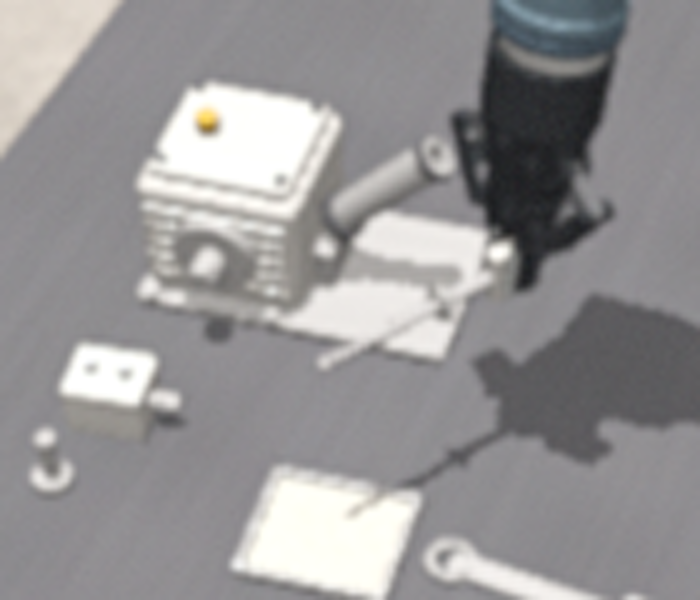

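View pics/t11.png

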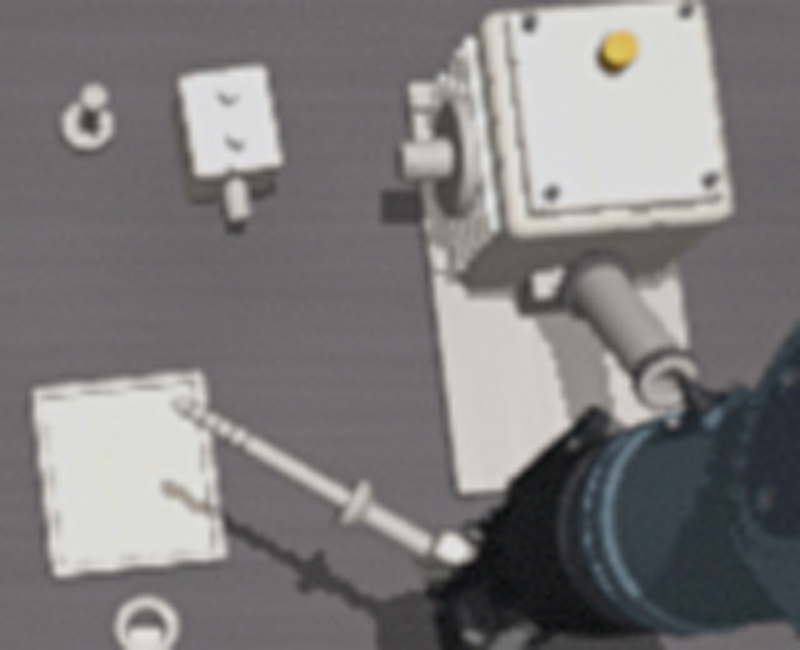

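View pics/wrist11.png

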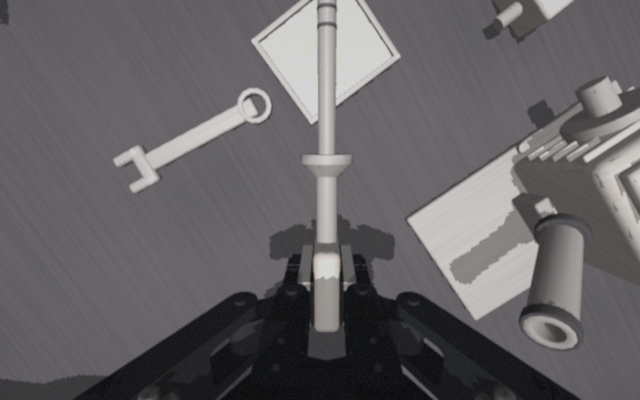

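```bash
python3 - <<'E'
from g import *
def tri(a,b):
    L=[]
    for n,(u,v) in(("top",a),("side",b)):
        o=np.load(n+"0c2w.npy")[:3,3];w=p2w(n,u,v,d=1000.)-o;L.append((o,w/np.linalg.norm(w)))
    A=sum(np.eye(3)-np.outer(d,d) for o,d in L);B=sum((np.eye(3)-np.outer(d,d))@o for o,d in L);return np.linalg.solve(A,B)
t=tri((340+177/5,60+402/5),(240+319/5,80+364/5));c=tri((340+355/5,60+502/5),(240+438/5,80+304/5))
print(t,c,"slope",np.degrees(np.arcsin((t-c)[2]/np.linalg.norm(t-c))),"off",t[:2]-[591,10])
R0=R.from_quat(sense()["tool_rot"]).as_matrix();print("tool lean",np.degrees(np.arccos(-R0[2,1])))
# bystanders
import cv2
a=cv2.imread("pics/top0.png").astype(int);b=cv2.imread("pics/top11.png").astype(int)
for nm,(x0,y0,x1,y1) in dict(bolt=(345,70,370,95),cyl=(372,68,400,108),wrench=(358,190,378,245)).items():print(nm,np.abs(a-b)[y0:y1,x0:x1].mean())
st()
E
```

```text
[590.402   7.107 158.693] [546.136 -72.951 151.502] slope 4.49430268689609 off [-0.598 -2.893]
tool lean 10.005548220188462
bolt 5.9952
cyl 6.251190476190477
wrench 6.4351515151515155
t 12.5 q [ 0.477  0.469 -0.292  1.955 -0.056  0.682 -0.263] p [ 515.738 -121.662  161.837] F [-0.235  0.397 -0.659] gap 11.052831398312968
```

```bash
python3 -c "
from cell import *
print(finish_job())"
```

```text
the job is handed in; nothing more can be done
None
```

The job is handed in at about 12.5 s, with the gauge still held level over the reading plate. `finish_job` gives no verdict, so the results below are my own measurements.

- **Pull-out:** I pinched the steel gauge across its flat grip at 80 N and pulled it along the bore. The catches let go and it came right out without slipping in the fingers.
- **Guide tube:** I pushed it in until the collar sat on the rim. The wrist camera showed the collar seated, and the axial push was about 19 N. I then drew it right out again.
- **Final hold:** From the top and side views, the tip is about 3 mm from the plate centre and about 159 mm up. The rod slopes about 4.5° by that measurement. The tool pose says it is level, and the limit is about 11°.
- **Contact:** The wrist force was only about 1 N, so nothing is being touched.
- **Bystanders:** In the pictures, the wrench, bolt and air cylinder look to be where they started.

No check failed. The only small disagreement was between the triangulated and tool-pose figures, about 4 mm in height and 4.5° in slope, both well inside the limits.

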